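Clamp a square tube in the tacking jig and keep the lever down

TASK

Lay the long square steel tube lengthwise in the jig, level on its two narrow rests between the rubber pusher and the end stop, and let go of it. Then press the black pad of the jig's spring-return lever down, past the first two clicks to the third and last one at the bottom of its travel, so that the pusher clamps the tube against the end stop, and finish while still holding the lever down there, because it springs back up when released. Leave the offcut, pipe stub, hammer and can where they are.

Things in the scene. Friction and masses are not known exactly. Their poses are not given: they have to be found in the camera images.
- tube: The workpiece: a dark mill-scale steel square tube, 120 mm long, 30 x 30 mm section, 3 mm walls, open ends, about 0.2 to 0.4 kg. It starts lying flat on the table, beside the end-stop end of the jig. Origin at its centre (15 mm above whatever it lies on); its x axis runs along its length.
- rest_mid (a point): Point of the jig midway between its two narrow steel rests, level with their tops (40 mm above the table); z up. The laid tube's length runs along y: +y to the end stop, -y to pusher and lever. Rests are 12 mm wide, at y = -36 and +36 mm; lips 12 mm high lean outwards beside the tube (x), 33 mm apart at the bottom, 46 at the top. A laid tube's centre is 15 mm above this point. 
- jig: The jig: dark cast base plate 90 x 260 mm, 10 mm thick, fixed to the table, turned by up to 0.25 rad. Origin on the table directly under rest_mid, axes as rest_mid. Between the rests there is free space down to the plate. Room for the tube along y: 143 mm, from the resting pusher's face at y = -71.5 mm to the end stop's face at y = +71.5 mm.
- end_stop: Fixed upright steel plate, 50 mm wide, 12 mm thick, its top 68 mm above the table. Its axes are those of rest_mid, its origin lies on the table directly under rest_mid (not on the plate): the face towards the tube is 71.5 mm from it in +y.
- nose: The pusher's black rubber disc, 34 mm diameter, its axis 55 mm above the table. It moves to +y by 60 mm per rad of the lever, 27 mm at the third click, and is sprung (1 N per mm, 2 N preload), giving about 4 mm when the tube is clamped. Origin: on the table under rest_mid while the lever is up, not on the disc; it moves with the disc.
- lever (a joint): Angle of the lever in rad: 0 up (rest), grows as its pad is pressed down. Clicks at 0.15, 0.30 and 0.45; stop at 0.46. A spring always returns it to 0 when released, from any click. Pressing takes 3 to 12 N at the pad, about 10 N to hold it at the third click.
- lever_pivot (a point): The lever's hinge point, 125 mm to -y of rest_mid, 115 mm above the table, axes as rest_mid; the hinge runs along x between two dark cheek plates 128 mm tall. The lever reaches to -y: its pad's centre is 140 mm from here, at 0.40 rad above level when up (joint 0), 0.05 rad below level at the third click. The pad is parallel to the lever.
- pad_top (a point): Middle of the upper face of the black press pad at the free end of the lever. The pad is 36 mm wide (x), 50 mm along the lever (y), 8 mm thick. About 173 mm above the table when up, 112 mm at the third click; its z axis is the face's normal.
- lever_pad: The same black press pad; origin at its centre, 4 mm below pad_top, 140 mm from the hinge.
- offcut: Bystander: short offcut of the same square tube, 50 mm long, lying flat; origin at its centre, x along its length.
- pipe_stub: Bystander: rusty round pipe stub standing upright, 48 mm diameter, 55 mm tall; origin at the centre of its underside.
- hammer: Bystander: hammer lying on the table beyond the jig; handle along its x axis.
- can: Bystander: plain metal can, 66 mm diameter, 110 mm tall; origin at the centre of its underside.
Things that resemble listed ones, but are neither listed nor needed, are in the scene too. Leave any green or red look-alike of the tube alone.

How it is judged:
By the outcome, as a careful person would: the job done as asked, in the order asked, and still so for the second after the job is handed in, while the arm keeps its last pose, push and grip.
It also fails if it takes over 53 s, if anything falls off the work surface, if the arm or the gripper's body presses on something with over 40 N, if the wrist force passes 120 N, or if a joint passes its speed limit or range.

ROBOT

A 6-joint arm with a two-finger parallel gripper is mounted at the origin on the work surface. World frame = base frame: x ahead of the robot, y to its left, z up, the work surface at z = 0. Lengths are in m, angles in degrees, forces in N, time in s.
With the tool pointing down it reaches from about 0.375 to 0.75 m from the base axis. Payload 9 kg.
Tool frame: the origin (TCP) lies where the fingers leave the gripper's body, on its centre line; the fingertips stand 73 mm ahead of it and the grasp point (between the pads) lies 54 mm ahead of it (robot.tip_reach is the distance from the TCP to the fingertips, in m); z points along the fingers, y is the line along which they close (so a half turn about z gives the same grasp; the last joint's range is limited). The gripper opens to 85 mm and grips with 20 to 120 N. Pads are 22 mm wide; open, the fingers measure 114 mm over their backs; the gripper's body (76 mm by 85 mm) begins 54 mm behind the grasp point. The pads swing forward as they close: fully open they stand 13 mm farther back than shut.
Start: joints at [-82.603, 5.964, 5.575, 89.605, 0, 77.527], TCP at [0.204, -0.564, 0.304] pointing down, gripper open.
Joint ranges: [-171.21, 171.21], [-48.23, 106.86], [-62.78, 66.21], [-105.2, 120.99], [-86.42, 89.51], [-180, 180]. Speed limits (degrees/s): [127.2, 127.2, 147.25, 180, 180, 180].

INTERFACE

Orientations are given as [roll, pitch, yaw] about the fixed x, y, z axes, in that order (R = Rz(yaw) Ry(pitch) Rx(roll)).
In Python, from plant import robot gives the robot as it stands. Calls block until the motion is done:
- robot.move_pose(position, orientation): joint-space move of the TCP to a pose.
- robot.line_to(position, vel=0.15, rotation=None, guard=None): straight line of the TCP; rotation=None keeps the orientation; vel is the mean speed in m/s. With guard (N) it stops when the force on the tool has changed by that much, and returns True; else False.
- robot.goto_joints(angles): joint-space move.
- robot.set_gripper(opening): finger opening in m; the grip force is fixed at half the most; returns when the fingers have stopped.
- robot.pause(seconds).
- robot.ik(position, orientation): joint angles nearest the present ones, or None.
- robot.observe(): the state.
- robot.grab_frame(name): name is "scene" or "top" or "wrist"; returns the picture (480x640x3 uint8, blue, green, red); there is no depth.
- robot.get_calibration(name): a dict with "vertical_fov" (degrees; the focal length in pixels is half the picture's height over the tangent of half this angle, whatever the lens; pixels are square), "cx", "cy" (the principal point, pixels), "k1" (the pictures are not rectified: a ray, as slopes to the right and down, at radius r is drawn at 1 + k1 r^2 times it, then the intrinsics apply), "rvec" (rotation vector, rad) and "tvec" (3), from world to camera coordinates, as OpenCV has them. Camera axes: x right, y down, z forward; pixel columns grow to the right and rows downward; lengths in m; the calibration is good to about 2 mm. A picture is of the moment at which its call begins: read the wrist's pose just before it. get_calibration takes no time and is no camera call; for the wrist camera it gives the pose at the moment of the call.
A pose or a line that the arm cannot do raises robot.IKError and nothing moves.
- robot.job_done(): hands the job in; it is judged then, once.
The state is a dict: "time": time; "q": joint angles; "qvel": joint speeds; "joint_torque": joint torques, N m; "tool_pos": TCP position; "tcp_rot": TCP orientation; "ft_force": force on the tool from outside, world axes, zero at the start; "torque": the same for the moment, N m; "gripper_width": finger opening in m; "gripper_force": force on a finger pad.
Only numpy, scipy, OpenCV 4.12 (cv2) and the standard library are available. Lean on these libraries where they do the work, as an engineer would, in place of code of your own. Each camera call takes 0.05 s, during which the arm holds its last target. There are 200 camera calls.

## Working session

There is one attempt and no reset: what is moved stays moved. The work goes in short steps, each a Python script; the robot and the scene stay as the last script left them, time stands still between calls to the robot, and variables do not carry over. Pictures are saved under pics/ and viewed, at most 10 in all, crops included, and the job is handed in when it is done.

```bash
mkdir -p pics; ls
cat > h.py <<'E'
import numpy as np, cv2
from plant import robot
def cal(n):
    c=robot.get_calibration(n); f=240/np.tan(np.radians(c["vertical_fov"])/2)
    R=cv2.Rodrigues(np.array(c["rvec"],float))[0]; return c,f,R,np.array(c["tvec"],float)
def ray(c4,uv):
    c,f,R,t=c4; d=(np.array(uv,float)-[c["cx"],c["cy"]])/f; s=d.copy()
    for _ in range(20): s=d/(1+c["k1"]*(s@s))
    return -R.T@t, R.T@np.array([s[0],s[1],1])
def plane(c4,uv,z):
    o,d=ray(c4,uv); return o+d*(z-o[2])/d[2]
def proj(c4,P):
    c,f,R,t=c4; p=R@np.array(P,float)+t; s=p[:2]/p[2]; return s*(1+c["k1"]*(s@s))*f+[c["cx"],c["cy"]]
E
python3 - <<'E'
from h import *
for n in("scene","top"):
    cv2.imwrite(f"pics/{n}0.png",robot.grab_frame(n)); c=cal(n); print(n,c[0],-c[2].T@c[3])
E
```

```text
pics
scene {'vertical_fov': 51.005613994626444, 'cx': 324.3928201434775, 'cy': 236.66751312632175, 'k1': -0.08243876863137853, 'rvec': array([ 1.92397953,  1.59566567, -0.59216095]), 'tvec': array([-0.18985234, -0.31489533,  1.51877754])} [ 1.26071547 -0.07104789  0.92056335]
top {'vertical_fov': 54.35223947054499, 'cx': 317.65601298302215, 'cy': 237.20279519049646, 'k1': -0.11853971059948436, 'rvec': array([ 2.08999721, -2.12086744,  0.17730496]), 'tvec': array([0.10407893, 0.58822287, 0.88451521])} [0.40548899 0.07020423 0.98481256]
```

View pics/top0.png

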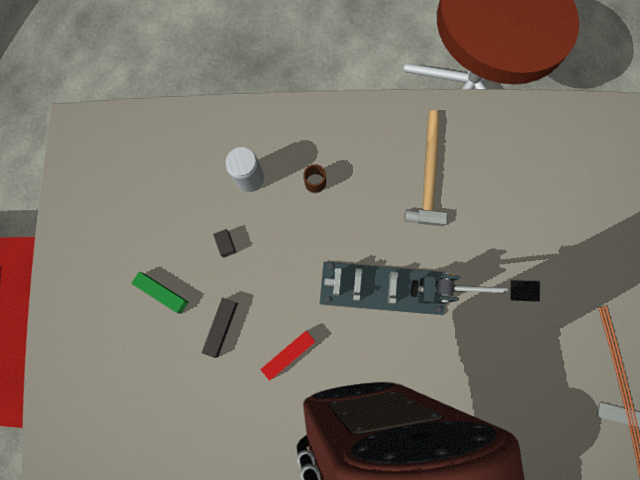

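View pics/scene0.png

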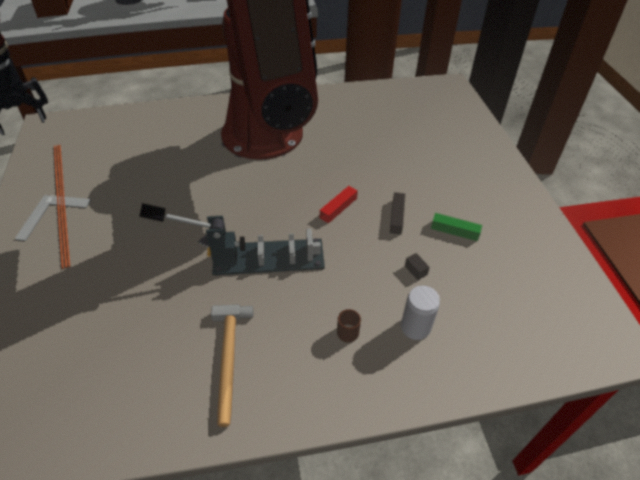

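Candidates in the top view are: dark long tube (220,328), short dark offcut (225,243), green look-alike (160,292) and red look-alike (288,356). I choose the long dark one at (220,328). The jig runs from its end stop at (328,280) to the lever pad at (525,291). Next I check this in one close crop.

Run:
```python
from h import *
im=cv2.imread("pics/top0.png")
cv2.imwrite("pics/crop1.png",cv2.resize(im[220:370,195:465],None,fx=2.9,fy=2.9,interpolation=cv2.INTER_CUBIC)); c=cal("top")
for n,uv,z in(("tube",(223,325),.03),("plateL",(322,284),.01),("plateR",(448,292),.01),("pad",(525,291),.173)): print(n,plane(c,uv,z))
w=cal("wrist"); print(w[0]["vertical_fov"], -w[2].T@w[3], w[2]); print(robot.observe()["tcp_rot"],robot.observe()["time"])
```

```text
tube [0.41647925 0.29140551 0.03      ]
plateL [0.4997721  0.08889065 0.01      ]
plateR [ 0.47830553 -0.17356146  0.01      ]
pad [ 0.4644753  -0.27026964  0.173     ]
65.51081330931841 [ 0.28051101 -0.5364702   0.37407857] [[ 0.34004013 -0.9404063  -0.00294834]
 [-0.89191868 -0.32349815  0.31595889]
 [-0.29808351 -0.10480903 -0.9487683 ]]
[-1.79935554e+02 -1.35809563e-02  1.98681200e+01] 0.1
```

View pics/crop1.png

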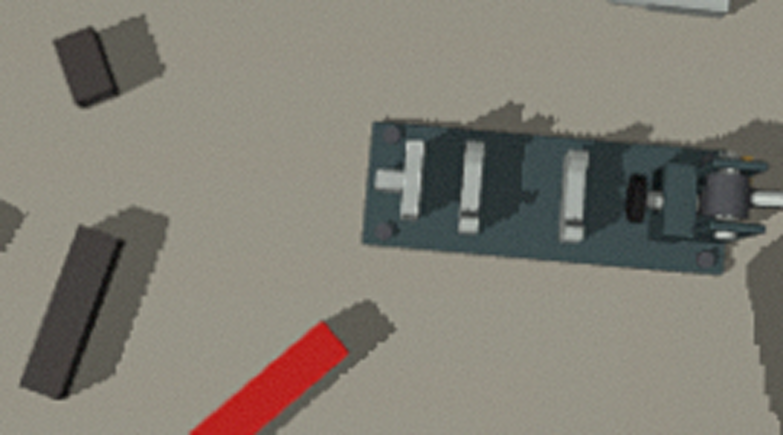

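The crop shows the long dark tube, with its top face centred at crop (70,311), and clearly no red or green. The jig's rests are at crop (472,187) and (574,196). Next I take close wrist looks at the jig and then the tube.

Run:
```python
from h import *
c=cal("top")
P=lambda x,y,z: plane(c,(195+x/2.9,220+y/2.9),z)
for q in((374,121),(363,243),(722,272)): print(P(*q,.01))
r1,r2=P(472,187,.05),P(574,196,.05); m=(r1+r2)/2; d=r1-r2; jy=np.degrees(np.arctan2(d[1],d[0])); print("rests",r1,r2,np.hypot(*d[:2]),m,jy)
t=P(70,311,.03); print(t)
robot.move_pose([m[0],m[1]+.0,.30],[180,0,jy])
w1=cal("wrist"); a=robot.grab_frame("wrist"); cv2.imwrite("pics/wj.png",a); print(robot.observe()["time"])
robot.move_pose([t[0],t[1],.25],[180,0,160])
w2=cal("wrist"); b=robot.grab_frame("wrist"); cv2.imwrite("pics/wt.png",b); print(robot.observe()["time"])
import pickle; pickle.dump((w1,w2),open("w.pkl","wb"))
```

```text
[0.54666295 0.08412412 0.01      ]
[0.4586968  0.09322636 0.01      ]
[ 0.43344784 -0.1625841   0.01      ]
rests [0.49381136 0.01666061 0.05      ] [ 0.48637146 -0.05340577  0.05      ] 0.07046026871421524 [ 0.49009141 -0.01837258  0.05      ] 83.93884272132962
[0.4119704  0.29932408 0.03      ]
2.3583
3.6583
```

View pics/wj.png

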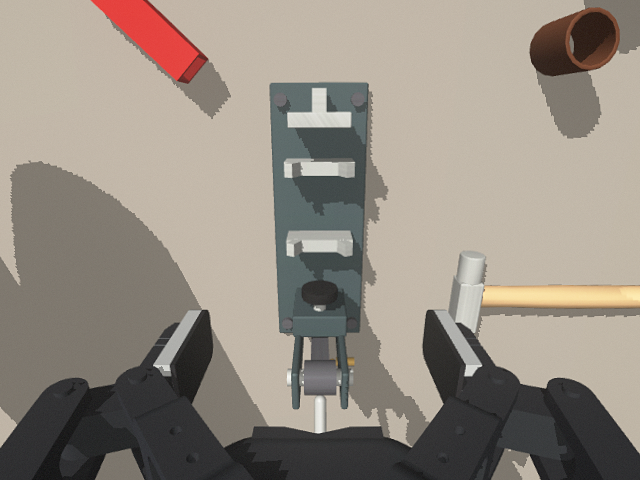

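View pics/wt.png

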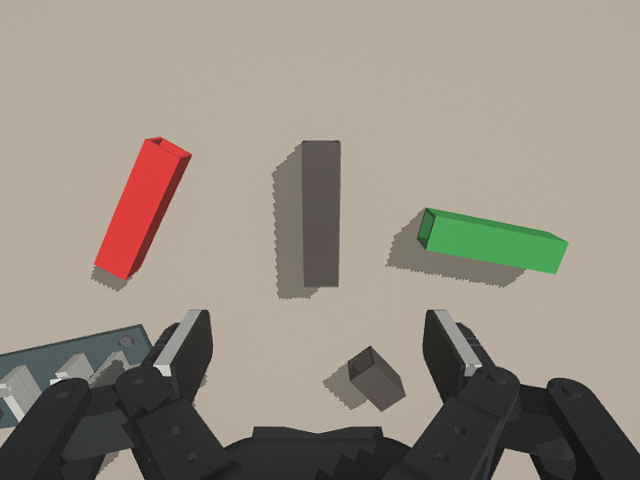

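Run:
```python
from h import *; import pickle
w1,w2=pickle.load(open("w.pkl","rb"))
T=[plane(w2,u,.03)[:2] for u in((303,142),(341,142),(339,287),(304,287))]
f,n=(T[0]+T[1])/2,(T[2]+T[3])/2; d=f-n
print("tube",(f+n)/2,np.linalg.norm(d),np.degrees(np.arctan2(d[1],d[0])),np.linalg.norm(T[0]-T[1]))
pl=lambda u,z:plane(w1,u,z)[:2]
a=(pl((270,83),.01)+pl((368,83),.01))/2; b=(pl((280,332),.01)+pl((359,332),.01))/2
d=a-b; ang=np.arctan2(d[1],d[0]); u=d/np.linalg.norm(d); print("plate",a,b,np.linalg.norm(d),np.degrees(ang),np.linalg.norm(pl((270,83),.01)-pl((368,83),.01)))
print("from plate end -130:",a-.13*u)
# end-stop: top front edge z .068 row 127 ; rests lip tops z .052
s=(pl((288,127),.068)+pl((351,127),.068))/2; print("stop",s,"-> mid",s-.0715*u)
r1=(pl((285,159),.052)+pl((354,159),.052))/2; r2=(pl((287,231),.052)+pl((352,231),.052))/2
print("rests far top edges",r1,r2,np.linalg.norm(r1-r2),"mid",(r1+r2)/2-.006*u, np.degrees(np.arctan2(*(r1-r2)[::-1])))
```

```text
tube [0.41247507 0.30306514] 0.12109703384557201 159.89358600037258 0.028875705289167285
plate [0.50337492 0.09072907] [ 0.47675465 -0.16601139] 0.25811683323673096 84.080409090247 0.08871045595186776
from plate end -130: [ 0.48996768 -0.03857772]
stop [0.49965361 0.05365709] -> mid [ 0.49227963 -0.01746165]
rests far top edges [0.49693839 0.02727405] [ 0.49027292 -0.03590637] 0.06353104271867885 mid [ 0.49298686 -0.01028416] 83.97763009458517
```

Run:
```python
from h import *
robot.move_pose([.4125,.3031,.14],[180,0,159.9])
print(robot.line_to([.4125,.3031,.0775],vel=.1,guard=10), robot.observe()["tool_pos"])
robot.set_gripper(.0)
o=robot.observe(); print(o["gripper_width"],o["gripper_force"])
robot.line_to([.4125,.3031,.20],vel=.15)
robot.move_pose([.492,-.0175,.20],[180,0,84])
robot.line_to([.492,-.0175,.155],vel=.1)
import pickle; pickle.dump(cal("wrist"),open("w3.pkl","wb"))
cv2.imwrite("pics/w3.png",robot.grab_frame("wrist"))
cv2.imwrite("pics/s3.png",cv2.resize(robot.grab_frame("scene")[170:310,180:360],None,fx=3.5,fy=3.5,interpolation=cv2.INTER_CUBIC))
o=robot.observe(); print(o["gripper_width"],o["ft_force"],o["tool_pos"],o["time"])
```

```text
False [0.41296492 0.3033034  0.07830123]
0.028881513317246466 61.67808473110199
0.028910100912274417 [ 0.55753522 -1.08651932 -2.41075764] [ 0.49245686 -0.01754158  0.15584363] 8.425
```

View pics/w3.png

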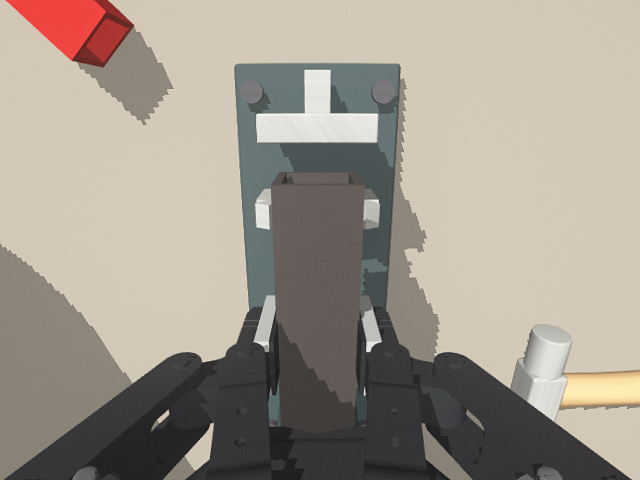

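Run:
```python
from h import *; import pickle
w=pickle.load(open("w3.pkl","rb")); a=np.radians(84); Y=np.array([np.cos(a),np.sin(a)]); X=np.array([Y[1],-Y[0]])
for n,l,r,z in(("stop",(257,142),(378,142),.068),("tubefar",(271,185),(364,185),.1075),("lips",(256,200),(379.5,200),.052),("plate",(236,66),(400,66),.01)):
    L,R=[plane(w,u,z)[:2]-[.492,-.0175] for u in(l,r)]; m=(L+R)/2; print(n,"x %.4f y %.4f width %.4f"%(m@X,m@Y,np.linalg.norm(L-R)))
```

```text
stop x 0.0001 y 0.0715 width 0.0500
tubefar x 0.0002 y 0.0605 width 0.0298
lips x 0.0003 y 0.0435 width 0.0588
plate x 0.0003 y 0.1079 width 0.0881
```

The wrist view shows the tube (columns 272–363) centred over the rest lips (256–379) and the end stop (257–378). It is within 0.3 mm across and 0.5 mm along, so I lower it and release.

Run:
```python
from h import *; import pickle
print(robot.line_to([.492,-.0175,.1175],vel=.06,guard=8), robot.observe()["tool_pos"], robot.observe()["ft_force"])
robot.set_gripper(.06); robot.pause(.2)
robot.line_to([.492,-.0175,.25],vel=.15)
robot.set_gripper(0)
pickle.dump(cal("wrist"),open("w4.pkl","wb"))
cv2.imwrite("pics/w4.png",robot.grab_frame("wrist"))
o=robot.observe(); print(o["time"],o["q"])
a=np.radians(84); Y=np.array([np.cos(a),np.sin(a)]); m=np.array([.492,-.0175])
for ang in(.4,-.05):
    print(m-Y*(.125+.14*np.cos(ang)))
```

```text
True [ 0.49124696 -0.01728625  0.11797197] [-2.36462801  0.30874533  5.94147268]
11.3167 [-1.73001616e+01 -1.30658317e+01 -1.83375012e+01  8.49096180e+01
  1.19745724e-03  7.87024641e+01]
[ 0.46545515 -0.27005738]
[ 0.46431825 -0.2808743 ]
```

View pics/w4.png

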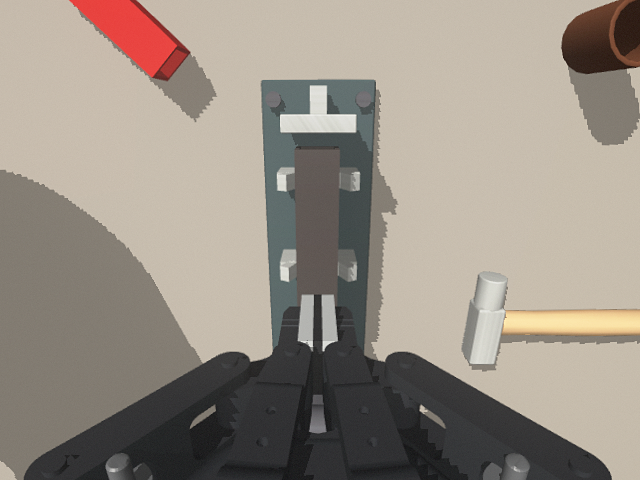

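The picture shows the tube (columns 296–339) seated between the lips on both rests, at rows 180 and 265, clear of the end stop. Next I press the lever along its arc.

```bash
cat > p.py <<'E'
from h import *
a=np.radians(84); Y=np.array([np.cos(a),np.sin(a)]); M=np.array([.492,-.0175])
def tgt(th,dz=0):
    xy=M-Y*(.125+.14*np.cos(th)); return [*xy,.115+.14*np.sin(th)+.004+.011*abs(np.tan(th))+.073+dz]
def rep(l):
    o=robot.observe(); print(l,"t %.2f"%o["time"],o["tool_pos"].round(4) if hasattr(o["tool_pos"],"round") else o["tool_pos"],"F",np.round(o["ft_force"],1))
E
python3 - <<'E'
from p import *
robot.line_to([.492,-.0175,.30],vel=.2)
robot.move_pose(tgt(.4,.03),[180,0,84]); rep("above")
cv2.imwrite("pics/s5.png",cv2.resize(robot.grab_frame("scene")[150:310,100:360],None,fx=3,fy=3))
robot.line_to(tgt(.4,.004),vel=.08,guard=5)
for th in(.3,.2,.1,.0,-.03,-.045):
    robot.line_to(tgt(th),vel=.05); rep(th)
robot.pause(.2); rep("end")
cv2.imwrite("pics/s6.png",cv2.resize(robot.grab_frame("scene")[150:310,100:360],None,fx=3,fy=3))
E
```

```text
above t 12.72 [ 0.4656 -0.2691  0.2809] F [ 0.6 -0.3 -0.3]
0.3 t 13.78 [ 0.4651 -0.2752  0.2374] F [ 0.2 -1.1  4.6]
0.2 t 14.22 [ 0.4649 -0.2789  0.2231] F [-0.6 -2.5  7.3]
0.1 t 14.68 [ 0.4646 -0.2811  0.2079] F [-0.7 -3.6  6.5]
0.0 t 15.12 [ 0.4645 -0.2821  0.1931] F [-2.2 -4.2  7.4]
-0.03 t 15.38 [ 0.4645 -0.282   0.1893] F [-1.6 -4.5  8.2]
-0.045 t 15.62 [ 0.4646 -0.282   0.1876] F [-1.7 -3.6  8.7]
end t 15.82 [ 0.4646 -0.282   0.1877] F [-1.9 -4.2  8.2]
```

View pics/s6.png

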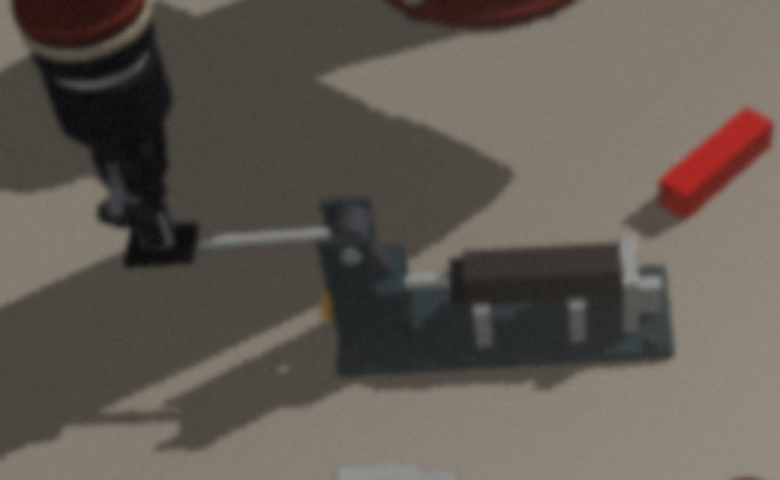

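The picture shows the fingertips on the pad (160,245), and the pusher touching the tube and holding it against the end stop. I press on in small steps until the force shows the bottom stop.

Run:
```python
from p import *
b=tgt(-.045)
for i in range(1,14):
    robot.line_to([b[0],b[1],b[2]-.0008*i],vel=.01); robot.pause(.1); rep(i)
    if robot.observe()["ft_force"][2]>19: break
```

```text
1 t 16.23 [ 0.4646 -0.282   0.1869] F [-2.8 -4.4  9.2]
2 t 16.57 [ 0.4646 -0.282   0.1863] F [-2.9 -4.7 10.6]
3 t 16.93 [ 0.4646 -0.282   0.1855] F [-2.8 -3.4 11.1]
4 t 17.27 [ 0.4646 -0.282   0.1847] F [-2.5 -4.3 10.7]
5 t 17.62 [ 0.4646 -0.282   0.1839] F [-2.4 -4.1 11.1]
6 t 17.98 [ 0.4646 -0.282   0.1834] F [-2.4 -3.3 12.4]
7 t 18.32 [ 0.4647 -0.282   0.1832] F [-4.6 -1.  17.7]
8 t 18.68 [ 0.4648 -0.282   0.1831] F [-6.7 -0.1 22.7]
```

The force rose steeply, from 12 to 23 N, at TCP z = 0.183. That is the bottom stop, just past the third click. One last look before handing in.

Run:
```python
from p import *
cv2.imwrite("pics/s7.png",cv2.resize(robot.grab_frame("scene")[150:350,100:460],None,fx=2.2,fy=2.2))
rep("hold")
```

```text
hold t 18.73 [ 0.4648 -0.282   0.1831] F [-6.  -0.1 23.4]
```

View pics/s7.png

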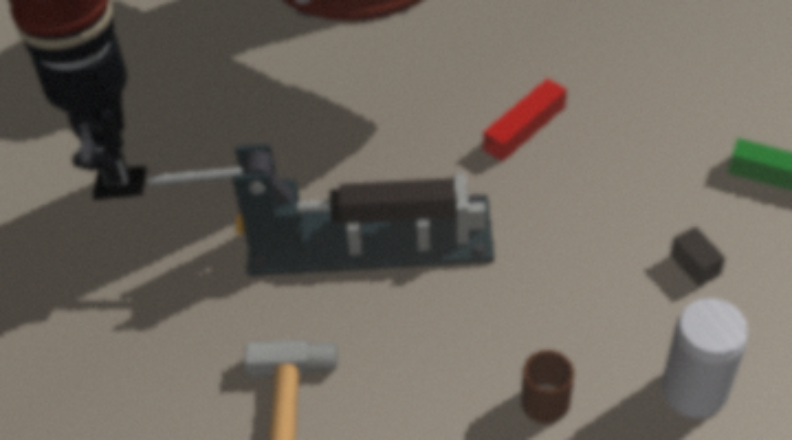

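The tube (395,200) is clamped level between the pusher (335,205) and the end stop (460,190), with the pad held down at (120,182) and the bystanders not moved.

```bash
python3 -c "
from plant import robot
print(robot.job_done())"
```

```text
the job is handed in; nothing more can be done
None
```

The tube lies level on both rests, clamped against the end stop, with the lever held at its bottom stop past the third click (about 23 N), and the job was handed in at about 19 s.

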